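# Edge a slate out of its stand and lay it on the trivet

### The job

The thin slate serving board lies flush in its wooden stand, where no finger can get beside or under it: press lightly on its top and slide it along the stand, out over the open orange-marked end, until about a third of its length overhangs while it still lies flat. Then pinch the overhanging end across its sides, lift the slate clear, and lay it gently and flat across the two rails of the dark trivet, centred and lengthwise over it, and let go. The slate is brittle: do not press hard on it, let it drop, or disturb the other things on the table.

Things in the scene. Friction and masses are not known exactly. Their poses are not given: they have to be found in the camera images.
- slate: Dark grey slate board 190 x 60 x 6 mm, about 0.19 kg. Origin: centre of its underside; x along its length (-x end faces the stand's open end), z up. It starts on the stand's recess floor, top flush with the lips, about 2 mm free at each side, 2 to 10 mm at either end. Brittle: over 20 N between it and the stand, or 25 N between it and the trivet, breaks it.
- slate_front (a point): Middle of the slate's -x end face, mid-thickness, 95 mm from its centre. The slate stays on the stand by itself while less than half overhangs. Shut fingertips pressing on its top with 6 to 12 N drag it along (they rub harder than the slippery floor below). Contacts are stiff: touch down at a few mm/s, as a few tenths of a mm add several N.
- bed: The stand: light wooden block fixed to the table, 214 (x) x 96 (y) x 76 mm high. Recess with slippery white plastic floor, 65 mm wide, 6 mm deep (floor 70 mm above the table), with lips 15.5 mm wide at the sides and 12 mm at the back (+x); open at the front (-x), marked orange. Origin: centre of its underside, on the table. The slate slides out along its -x.
- bed_edge (a point): Middle of the front edge of the recess floor, where the slate starts to overhang; 107 mm from the stand's centre towards its -x, 70 mm above the table. Its axes are those of the stand.
- trivet: Dark wooden trivet fixed to the table: base 170 (x) x 100 (y) x 12 mm with two cross rails, each 8 mm thick (x), 80 mm long (y), at x = +45 and -45 mm, their tops 45 mm above the table. Origin: centre of its underside, on the table. The slate goes lengthwise along its x, either way round, across both rails.
- jar: Brown jar with paper band and white lid, 72 mm across, 107 mm high; bystander. Origin: underside centre.
- sugar_bowl: Small white bowl, 84 mm across, 40 mm high; bystander. Origin: underside centre.
- green_plate: Green plate, 180 mm across, 18 mm high; bystander. Origin: underside centre.
- cup_a: Clear cup, 76 mm across, 110 mm high; bystander. Origin: underside centre.
- box_a: Brown paperboard meal box, 93 mm wide, 88 mm high; bystander. Origin: underside centre.
- spatula: Kitchen spatula with wooden handle, 280 mm long, lying flat on the table; bystander. Origin: its underside, near its middle; handle to its -x.
Mind the look-alikes: they are no part of the job. Leave any blue look-alike of the slate alone.

How it is judged:
By the outcome, as a careful person would: the job done as asked, in the order asked, and still so for the second after the job is handed in, with the robot touching nothing.
It also fails if it takes over 64 s, if anything falls off the work surface, if the arm or the gripper's body presses on something with over 40 N, if the wrist force passes 120 N, or if a joint passes its speed limit or range.

### The arm

A 6-joint arm with a two-finger parallel gripper is mounted at the origin on the work surface. World frame = base frame: x ahead of the robot, y to its left, z up, the work surface at z = 0. Lengths are in m, angles in rad, forces in N, time in s.
With the tool pointing down it reaches from about 0.35 to 0.725 m from the base axis. Payload 4.3 kg.
Tool frame: the origin (TCP) lies at the very end of the fingers, on their centre line; the grasp point (between the pads) lies 19 mm behind it; z points along the fingers, y is the line along which they close (so a half turn about z gives the same grasp; the last joint's range is limited). The gripper opens to 85 mm and grips with 20 to 120 N. Pads are 22 mm wide; open, the fingers measure 114 mm over their backs; the gripper's body (76 mm by 85 mm) begins 54 mm behind the grasp point. The pads swing forward as they close: fully open they stand 13 mm farther back than shut.
Start: joints at [1, 0.377, 0.081, 1.274, 0, 1.46], TCP at [0.256, 0.515, 0.231] pointing down, gripper open.
Joint ranges: [-2.72, 2.72], [-0.84, 1.66], [-1.02, 1.22], [-1.77, 2.12], [-1.37, 1.28], [-3.14, 3.14]. Speed limits (rad/s): [2.57, 2.57, 3.14, 3.14, 3.14, 3.14].

### API

Orientations are given as a 3x3 rotation matrix whose columns are the frame's x, y, z axes.
In Python, from workcell import get_obs, snapshot, finish_job gives the robot as it stands.
- The arm moves only by the tool send_rows, never from a script. Its argument "targets" is one flat list of numbers, 4 for each row, row after row: the shift along the tool's x, y, z in mm, then the turn about the tool's z in degrees. A call has 1 to 10 rows; each row shifts and turns the commanded pose from where the row before left it, along the tool's axes as they then stand; what a row does not reach is not made up. A row lasts 1/12 s, in which the tool goes at most 41.7 mm and 7.16 degrees, less where a joint would pass 70% of its speed; a pose out of reach is approached as far as the arm can. A call is refused whole if a number of a shift passes 41.7 or a number of a turn 7.16, either way. A call with a gripper value outside its range is refused whole. "gripper" is the finger opening in mm, from 0 to 85.4, set as the call begins (left out, the last holds). The fingers move at their own pace and stop on an object; "newtons" is the grip in N (left out, the last holds). Time passes only in rows, so rows that do not move let the fingers close. It gives the time, the measured TCP pose, the force, the opening and the grip force at its end, in the units of the state.
- get_obs(): the state, without advancing time (a new reading comes with each control period).
- snapshot(name): name is "scene" or "top" or "wrist"; returns a dict with "pixels" (384x512x3 uint8, red, green, blue), "camera_matrix" (3x3 intrinsics, pixels), "pose" (4x4, takes a point from camera to world coordinates); the wrist camera has in their place "T_tool_cam" (4x4, takes a point from camera to tool coordinates, whose origin is the TCP and whose axes are the flange's). Camera axes: x right, y down, z forward; pixel columns grow to the right and rows downward; lengths in m; the calibration is good to about 2 mm. The wrist camera is an equidistant fisheye: a pixel r from the principal point sees the ray r / f radians off the axis. A picture is of the moment at which its call begins: read the wrist's pose just before it. There is no depth.
- finish_job(): hands the job in; it is judged then, once.
The state is a dict: "time_s": time; "joint_pos": joint angles; "joint_velocities": joint speeds; "joint_torque": joint torques, N m; "position": TCP position; "orientation": TCP orientation; "force": force on the tool from outside, world axes, zero at the start; "wrist_torque": the same for the moment, N m; "finger_gap": finger opening in m; "grasp_force": force on a finger pad.
Only numpy, scipy, OpenCV 4.12 (cv2) and the standard library are available. Lean on these libraries where they do the work, as an engineer would, in place of code of your own. Each camera call takes 0.05 s, during which the arm holds its last target. There are 200 camera calls.

## Working session

There is one attempt and no reset: what is moved stays moved. The work goes in short steps, Python scripts to look and compute and a tool call to move; the robot and the scene stay as the last step left them, time stands still between calls to the robot, and variables do not carry over. Pictures are saved under pics/ and viewed, at most 10 in all, crops included, and the job is handed in when it is done.

Besides the shell and the picture viewer there is one more tool, called after "Call:" as a command line: name --argument value ..., lists and objects as JSON in quotes. send_rows: Moves the arm, as the interface text tells. Its arguments: {"type":"object","properties":{"targets":{"type":"array","items":{"type":"number"}},"gripper":{"type":"number"},"newtons":{"type":"number"}},"required":["targets"]}

```bash
mkdir -p pics; ls; python3 - <<'E'
from workcell import *
import cv2,numpy as np
np.set_printoptions(precision=4,suppress=True)
o=get_obs();print(o['position'],o['orientation'],o['time_s'])
for n in ("scene","top"):
    s=snapshot(n);cv2.imwrite(f"pics/{n}0.png",s["pixels"][:,:,::-1]);print(n,s["camera_matrix"],s["pose"])
a=cv2.imread("pics/scene0.png");b=cv2.imread("pics/top0.png")
cv2.imwrite("pics/t2.png",cv2.resize(b,(800,600),interpolation=2));cv2.imwrite("pics/s2.png",cv2.resize(a,(800,600),interpolation=2))
E
```

```text
pics
[0.2553 0.5145 0.2303] [[-0.8957  0.4447 -0.0011]
 [ 0.4447  0.8957 -0.0017]
 [ 0.0003 -0.002  -1.    ]] 0.0
scene [[390.0157   0.     258.0108]
 [  0.     390.0157 192.4079]
 [  0.       0.       1.    ]] [[-0.7466  0.56   -0.3592  0.9995]
 [ 0.6653  0.6287 -0.4026  0.5414]
 [ 0.0004 -0.5395 -0.842   1.1919]
 [ 0.      0.      0.      1.    ]]
top [[387.0168   0.     248.8697]
 [  0.     387.0168 186.8674]
 [  0.       0.       1.    ]] [[ 0.0295 -0.9819  0.1873  0.3037]
 [-0.9995 -0.0268  0.017  -0.0153]
 [-0.0117 -0.1877 -0.9821  1.1457]
 [ 0.      0.      0.      1.    ]]
```

View pics/t2.png

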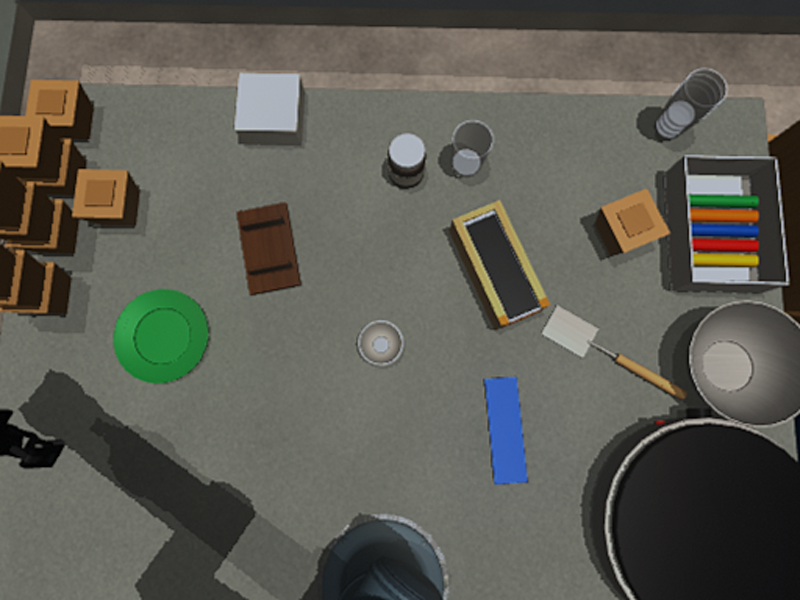

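View pics/s2.png

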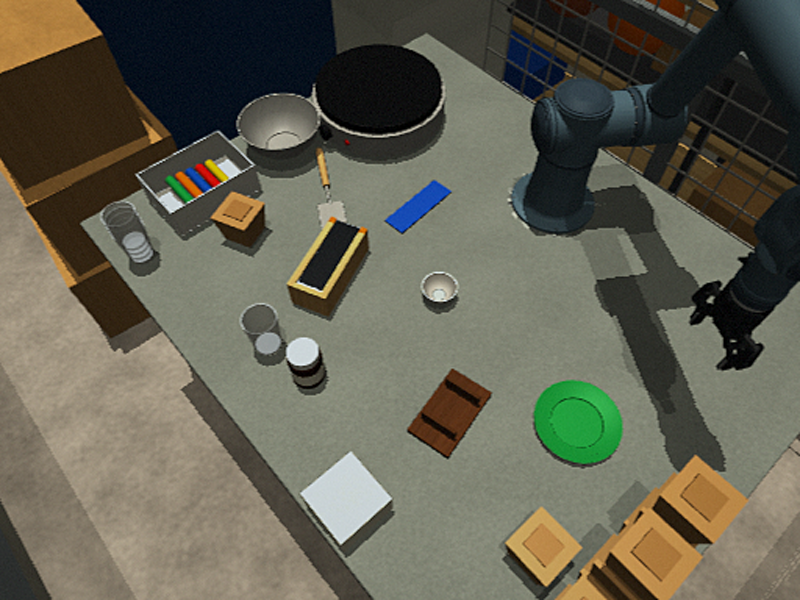

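The top view (800x600) shows these slate candidates:
- The dark board in the wooden stand at (503,262), with its orange end at about (525,312). This matches the description.
- The blue look-alike at (506,430), which I will leave alone.
- The round black pan at (715,525), which is not the slate.

The trivet is at (268,248). I'll crop in on the stand and trivet next.

```bash
python3 - <<'E'
import cv2,numpy as np
b=cv2.imread("pics/top0.png")
# 512 px coords: stand x 280..360,y 120..215 ; trivet x 145..200,y 123..193
A=cv2.resize(b[122:212,280:360],None,fx=6,fy=6,interpolation=2)
T=cv2.resize(b[122:212,142:202],None,fx=5,fy=6,interpolation=2)
cv2.imwrite("pics/c1.png",np.hstack([A,T]))
E
```

```text
(no output)
```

View pics/c1.png

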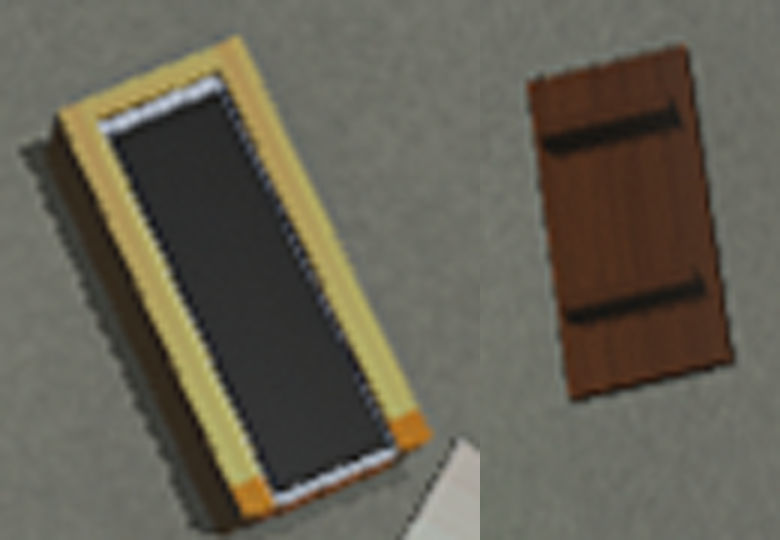

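The crop confirms the dark slate in the light stand, with white floor showing at both ends. Stand top corners are at crop (62,113), (238,37), (430,437) and (240,517). Trivet base corners are at (529,82), (687,45), (733,360) and (573,402).

```bash
cat > h.py <<'E'
import numpy as np,cv2
from workcell import *
np.set_printoptions(precision=4,suppress=True)
def ray2w(K,P,uv,z):
    d=P[:3,:3]@np.linalg.inv(K)@np.r_[uv,1]; return P[:3,3]+d*(z-P[2,3])/d[2]
def wrist_w(o,s,uv,z):
    K=s["camera_matrix"];d=(np.array(uv)-K[:2,2])/[K[0,0],K[1,1]];r=np.linalg.norm(d)
    v=np.r_[d/r*np.sin(r),np.cos(r)]
    T=np.eye(4);T[:3,:3]=o["orientation"];T[:3,3]=o["position"];T=T@s["T_tool_cam"]
    v=T[:3,:3]@v; return T[:3,3]+v*(z-T[2,3])/v[2]
def rect(p,name):
    # p: backA backB frontB frontA
    p=np.array(p);b=(p[0]+p[1])/2;f=(p[2]+p[3])/2;x=(b-f)[:2]
    print(name,"c",p.mean(0),"yaw",np.degrees(np.arctan2(x[1],x[0])),"L",np.linalg.norm(x),"W",np.linalg.norm(p[1]-p[0]),np.linalg.norm(p[2]-p[3]),"front",f,"back",b)
E
python3 - <<'E'
from h import *
s=snapshot("top");K,P=s["camera_matrix"],s["pose"]
g=lambda L,fx,x0,z:[ray2w(K,P,((x+.5)/fx-.5+x0,(y+.5)/6-.5+122),z) for x,y in L]
rect(g([(62,113),(238,37),(430,437),(240,517)],6,280,.076),"stand")
rect(g([(106,135),(226,90),(396,450),(272,500)],6,280,.076),"slate")
rect(g([(49,82),(207,45),(253,360),(93,402)],5,142,.012),"trivet")
rect(g([(65,143),(197,112),(223,284),(90,316)],5,142,.045),"rails")
E
```

```text
stand c [ 0.5706 -0.1961  0.076 ] yaw 24.075037311806007 L 0.2114681741764293 W 0.09350777802736783 0.09710745400428898 front [ 0.474  -0.2392  0.076 ] back [ 0.6671 -0.153   0.076 ]
slate c [ 0.5617 -0.1997  0.076 ] yaw 24.231721573580995 L 0.1903175214758285 W 0.062157999023254584 0.06295248169755191 front [ 0.4749 -0.2387  0.076 ] back [ 0.6485 -0.1606  0.076 ]
trivet c [0.6018 0.241  0.012 ] yaw 13.141606548983063 L 0.1691625582450555 W 0.09852459695162369 0.0975222626336692 front [0.5195 0.2218 0.012 ] back [0.6842 0.2603 0.012 ]
rails c [0.5966 0.2377 0.045 ] yaw 13.558851495763255 L 0.08948990715684664 W 0.07948372897313145 0.07898789561682802 front [0.5531 0.2272 0.045 ] back [0.6401 0.2482 0.045 ]
```

The sizes agree: the slate is 190x62 mm, the stand is 211x95 mm, and the rails are 89.5 mm apart. I'm moving above the slate with the fingers shutting.

Call:
send_rows --targets '[-30,-24.8,0,0,-30,-24.8,0,0,-30,-24.8,0,0,-30,-24.8,0,0,-30,-24.8,0,0,-30,-24.8,0,0,-30,-24.8,0,0,-30,-24.8,0,0,-30,-24.8,0,0,-30,-24.8,0,0]' --gripper 0 --newtons 30

```text
time_s: 0.98
position: [0.4142, 0.1577, 0.2312]
orientation: [[-0.896, 0.445, -0.0], [0.445, 0.896, 0.0], [0.0, 0.0, -1.0]]
force: [0.6, 0.7, -0.0]
finger_gap: -0.0001
grasp_force: 0.0
```

Call:
send_rows --targets '[-30,-24.8,0,0,-30,-24.8,0,0,-30,-24.8,0,0,-30,-24.8,0,0,-30,-24.8,0,0,-30,-24.8,0,0,-30,-24.8,0,0,-30,-24.8,0,0,-30,-24.8,0,0,-30,-24.8,0,0]'

```text
time_s: 1.82
position: [0.5728, -0.1979, 0.2309]
orientation: [[-0.896, 0.445, -0.0], [0.445, 0.896, 0.0], [0.001, 0.0, -1.0]]
force: [0.4, -0.0, 0.5]
finger_gap: 0.0001
grasp_force: 0.0
```

Call:
send_rows --targets '[0,0,0,-7.1,0,0,0,-7.1,0,0,0,-7.1,0,0,0,-7.1,0,0,0,-7.1,0,0,0,-7.1,0,0,0,-7.1,0,0,0,0,0,0,0,0]'

```text
time_s: 2.57
position: [0.5724, -0.1959, 0.2309]
orientation: [[-0.92, -0.393, -0.001], [-0.393, 0.92, 0.0], [0.0, 0.001, -1.0]]
force: [0.5, 0.3, -0.1]
finger_gap: 0.0
grasp_force: 0.0
```

```bash
python3 - <<'E'
from h import *
o=get_obs();s=snapshot("wrist");print(o["position"],o["orientation"],o["finger_gap"],o["force"],o["time_s"])
print(s["camera_matrix"],s["T_tool_cam"])
cv2.imwrite("pics/w1.png",cv2.resize(s["pixels"][:,:,::-1],(800,600),interpolation=2))
E
```

```text
[ 0.5724 -0.1959  0.2309] [[-0.9197 -0.3926 -0.0006]
 [-0.3926  0.9197  0.0004]
 [ 0.0004  0.0006 -1.    ]] 1.0185992042179671e-05 [ 0.4571  0.3184 -0.09  ] 2.5667
[[297.3186   0.     256.3813]
 [  0.     297.3186 189.8015]
 [  0.       0.       1.    ]] [[ 0.0002 -0.9491 -0.3151  0.0804]
 [ 1.      0.0002 -0.0001  0.0008]
 [ 0.0002 -0.3151  0.9491 -0.1417]
 [ 0.      0.      0.      1.    ]]
```

View pics/w1.png

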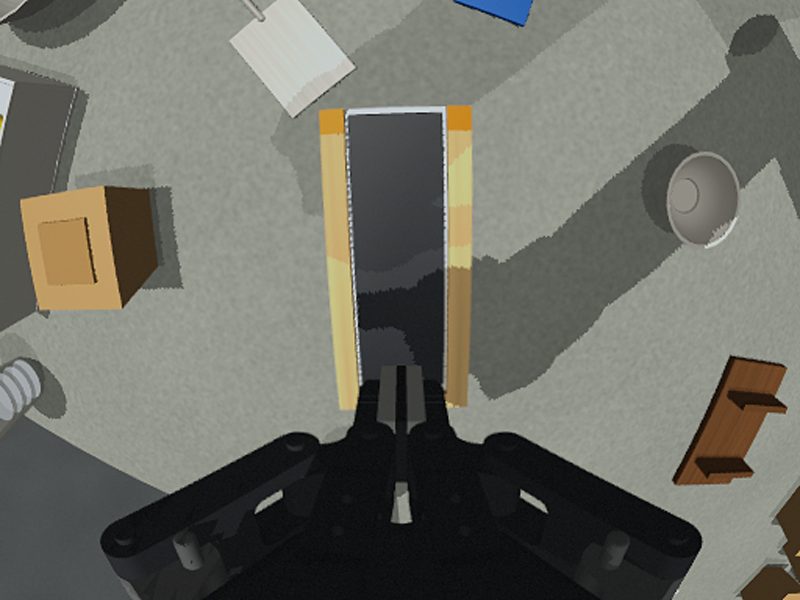

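The wrist view shows the stand front corners at (320,110) and (471,106), and the slate front corners at (348,115) and (443,112). The right lip's outer edge runs down to (467,405) and the left lip's to (341,408).

```bash
python3 - <<'E'
from h import *
o=get_obs();s=snapshot("wrist")
g=lambda L,z=.076:np.array([wrist_w(o,s,((x+.5)/1.5625-.5,(y+.5)/1.5625-.5),z) for x,y in L])
def ang(a,b): d=a-b; return np.degrees(np.arctan2(d[1],d[0]))
st=g([(320,110),(471,106),(467,405),(341,408)]);sl=g([(348,115),(443,112),(441,360),(360,380)])
tr=g([(735,403-3),(0,0)],.045)
print(st,np.linalg.norm(st[0]-st[1]),st[:2].mean(0),ang(st[3],st[0]),ang(st[2],st[1]),ang(st[0],st[1]))
print(sl,np.linalg.norm(sl[0]-sl[1]),sl[:2].mean(0),ang(sl[3],sl[0]),ang(sl[2],sl[1]))
print(ang(o["orientation"][:,1],0*o["position"]))
E
```

```text
[[ 0.4947 -0.2836  0.076 ]
 [ 0.4552 -0.1972  0.076 ]
 [ 0.6478 -0.1089  0.076 ]
 [ 0.6872 -0.1948  0.076 ]] 0.09501339085176283 [ 0.475  -0.2404  0.076 ] 24.752708301709298 24.636253547794702 -65.47192923482046
[[ 0.4913 -0.2657  0.076 ]
 [ 0.4663 -0.2117  0.076 ]
 [ 0.621  -0.1432  0.076 ]
 [ 0.6588 -0.1903  0.076 ]] 0.059520269045379604 [ 0.4788 -0.2387  0.076 ] 24.225874176204453 23.882120433932123
113.13228479538728
```

Call:
send_rows --targets '[0,0,20,-1.2,0,0,25,0,0,0,30,0,0,0,30,0,0,0,25,0,0,0,12,0,0,0,5,0,0,0,2,0,0,0,1,0,0,0,0,0]'

```text
time_s: 3.5
position: [0.5735, -0.1964, 0.0824]
orientation: [[-0.91, -0.414, 0.002], [-0.414, 0.91, -0.001], [-0.001, -0.002, -1.0]]
force: [0.8, 1.0, -0.5]
finger_gap: 0.0002
grasp_force: 0.0
```

Call:
send_rows --targets '[0,0,0.4,0,0,0,0.4,0,0,0,0.4,0,0,0,0.4,0,0,0,0.4,0,0,0,0.4,0,0,0,0.3,0,0,0,0.3,0,0,0,0.3,0,0,0,0,0]'

```text
time_s: 4.33
position: [0.5725, -0.196, 0.0779]
orientation: [[-0.91, -0.415, -0.0], [-0.415, 0.91, 0.0], [0.0, 0.0, -1.0]]
force: [0.3, -0.3, -0.0]
finger_gap: 0.0003
grasp_force: 0.0
```

Call:
send_rows --targets '[0,0,0.2,0,0,0,0.2,0,0,0,0.2,0,0,0,0.2,0,0,0,0.2,0,0,0,0.2,0,0,0,0.2,0,0,0,0.2,0,0,0,0,0]'

```text
time_s: 5.08
position: [0.5725, -0.196, 0.0763]
orientation: [[-0.91, -0.415, -0.0], [-0.415, 0.91, 0.0], [-0.0, 0.0, -1.0]]
force: [-0.6, -0.1, 0.6]
finger_gap: 0.0005
grasp_force: 0.0
```

Call:
send_rows --targets '[0,0,0.15,0,0,0,0.15,0,0,0,0,0]'

```text
time_s: 5.33
position: [0.5726, -0.196, 0.0761]
orientation: [[-0.91, -0.415, 0.0], [-0.415, 0.91, 0.0], [-0.0, -0.0, -1.0]]
force: [0.0, 0.2, -0.2]
finger_gap: 0.0
grasp_force: 0.0
```

Call:
send_rows --targets '[0,0,0.15,0,0,0,0.15,0,0,0,0,0]'

```text
time_s: 5.58
position: [0.5726, -0.196, 0.0761]
orientation: [[-0.91, -0.415, 0.0], [-0.415, 0.91, -0.0], [-0.0, -0.0, -1.0]]
force: [-0.6, 0.6, 1.9]
finger_gap: -0.0
grasp_force: 1.5
```

Call:
send_rows --targets '[0,0,0.12,0,0,0,0,0,0,0,0,0]'

```text
time_s: 5.83
position: [0.5728, -0.1961, 0.0761]
orientation: [[-0.91, -0.415, 0.001], [-0.415, 0.91, -0.0], [-0.0, -0.0, -1.0]]
force: [-0.4, 0.2, 5.1]
finger_gap: -0.0
grasp_force: 2.6
```

Call:
send_rows --targets '[0,0,0.12,0,0,0,0,0,0,0,0,0]'

```text
time_s: 6.08
position: [0.5729, -0.1961, 0.0761]
orientation: [[-0.91, -0.415, 0.001], [-0.415, 0.91, -0.0], [-0.001, -0.001, -1.0]]
force: [-1.6, 0.4, 6.3]
finger_gap: 0.0004
grasp_force: 2.9
```

Call:
send_rows --targets '[0,0,0.08,0,0,0,0,0,0.5,0,0,0,1,0,0,0,1,0,0,0,1,0,0,0]'

```text
time_s: 6.58
position: [0.5704, -0.1978, 0.0761]
orientation: [[-0.91, -0.415, 0.002], [-0.415, 0.91, -0.0], [-0.002, -0.001, -1.0]]
force: [1.4, -0.1, 5.0]
finger_gap: 0.0002
grasp_force: 2.6
```

Call:
send_rows --targets '[1,0,0.1,0,1,0,0.05,0,1,0,0,0,1,0,0,0,1,0,0,0,1,0,0,0]'

```text
time_s: 7.08
position: [0.565, -0.2004, 0.0761]
orientation: [[-0.91, -0.415, 0.003], [-0.415, 0.91, -0.001], [-0.002, -0.002, -1.0]]
force: [1.6, 0.7, 4.9]
finger_gap: -0.0001
grasp_force: 2.9
```

Call:
send_rows --targets '[1,0,0.1,0,1,0,0.08,0,1,0,0,0,1,0,0,0,1,0,0,0,1,0,0,0]'

```text
time_s: 7.58
position: [0.5598, -0.2029, 0.0761]
orientation: [[-0.91, -0.415, 0.003], [-0.415, 0.91, -0.001], [-0.002, -0.002, -1.0]]
force: [0.8, 1.2, 6.6]
finger_gap: -0.0001
grasp_force: 3.2
```

Call:
send_rows --targets '[1.2,0,0.08,0,1.2,0,0.06,0,1.2,0,0,0,1.2,0,0,0,1.2,0,0,0,1.2,0,0,0,1.2,0,0,0,1.2,0,0,0]'

```text
time_s: 8.25
position: [0.5512, -0.207, 0.0761]
orientation: [[-0.91, -0.415, 0.003], [-0.415, 0.91, -0.001], [-0.003, -0.002, -1.0]]
force: [2.5, 0.7, 6.3]
finger_gap: -0.0001
grasp_force: 3.4
```

```bash
python3 - <<'E'
from h import *
o=get_obs();s=snapshot("wrist");print(o["position"],o["force"])
cv2.imwrite("pics/w2.png",cv2.resize(s["pixels"][:,:,::-1],(800,600),interpolation=2))
E
```

```text
[ 0.5512 -0.207   0.0761] [2.5298 0.7119 6.2667]
```

View pics/w2.png

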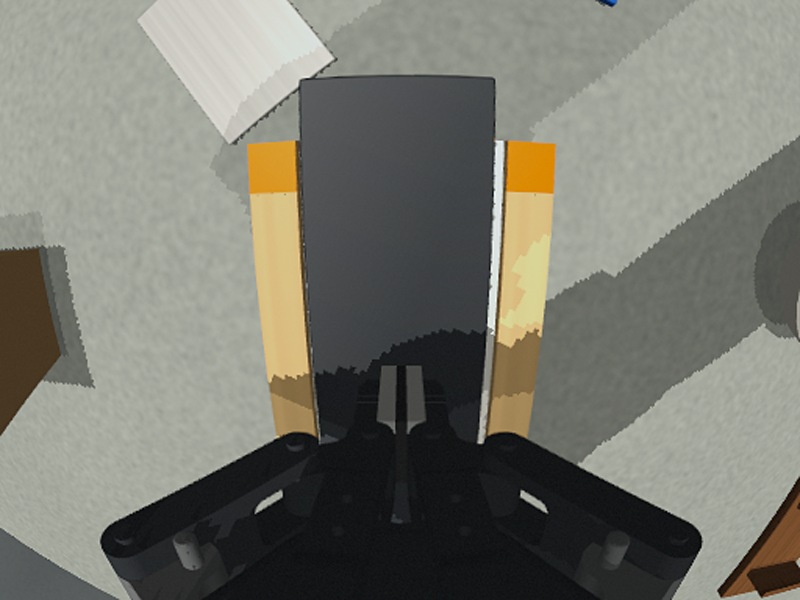

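The slate is following the fingers: its front is at row 77 against the stand edge at row 143. It has drifted to the left lip (column 300) with a gap at the right, so I'll continue with a slight +y bias.

Call:
send_rows --targets '[1.2,0.1,0.06,0,1.2,0.1,0.06,0,1.2,0.1,0,0,1.2,0.1,0,0,1.2,0.1,0,0,1.2,0.1,0,0,1.2,0.1,0,0,1.2,0.1,0,0,1.2,0.1,0,0,1.2,0.1,0,0]'

```text
time_s: 9.13
position: [0.5401, -0.2112, 0.0761]
orientation: [[-0.91, -0.415, 0.004], [-0.415, 0.91, -0.001], [-0.003, -0.003, -1.0]]
force: [1.6, 0.6, 7.0]
finger_gap: 0.0002
grasp_force: 3.6
```

Call:
send_rows --targets '[1.2,0.05,0.06,0,1.2,0.05,0.04,0,1.2,0.05,0,0,1.2,0.05,0,0,1.2,0.05,0,0,1.2,0.05,0,0,1.2,0.05,0,0,1.2,0,0,0,1.2,0,0,0,1.2,0,0,0]'

```text
time_s: 9.97
position: [0.5291, -0.2158, 0.0761]
orientation: [[-0.91, -0.415, 0.004], [-0.415, 0.91, -0.001], [-0.003, -0.003, -1.0]]
force: [2.0, 0.5, 7.0]
finger_gap: -0.0002
grasp_force: 3.9
```

Call:
send_rows --targets '[1.2,0,0.04,0,1.2,0,0,0,1.2,0,0,0,1.2,0,0,0,1.2,0,0,0,1.2,0,0,0,1.2,0,0,0,1.2,0,0,0,1.2,0,0,0,1.2,0,0,0]'

```text
time_s: 10.8
position: [0.5182, -0.2209, 0.0761]
orientation: [[-0.91, -0.415, 0.004], [-0.415, 0.91, -0.001], [-0.003, -0.003, -1.0]]
force: [2.0, 0.3, 8.0]
finger_gap: -0.0001
grasp_force: 4.0
```

Call:
send_rows --targets '[1.2,0,0,0,1.2,0,0,0,1,0,0,0,0.5,0,0,0,0,0,0,0,0,0,0,0]'

```text
time_s: 11.3
position: [0.5145, -0.2225, 0.076]
orientation: [[-0.91, -0.415, 0.004], [-0.415, 0.91, -0.001], [-0.003, -0.003, -1.0]]
force: [1.7, 0.1, 8.1]
finger_gap: -0.0002
grasp_force: 4.1
```

```bash
python3 - <<'E'
from h import *
o=get_obs();s=snapshot("wrist");print(o["position"],o["force"])
cv2.imwrite("pics/w3.png",cv2.resize(s["pixels"][:,:,::-1],(800,600),interpolation=2))
E
```

```text
[ 0.5145 -0.2225  0.076 ] [1.7156 0.105  8.1316]
```

View pics/w3.png

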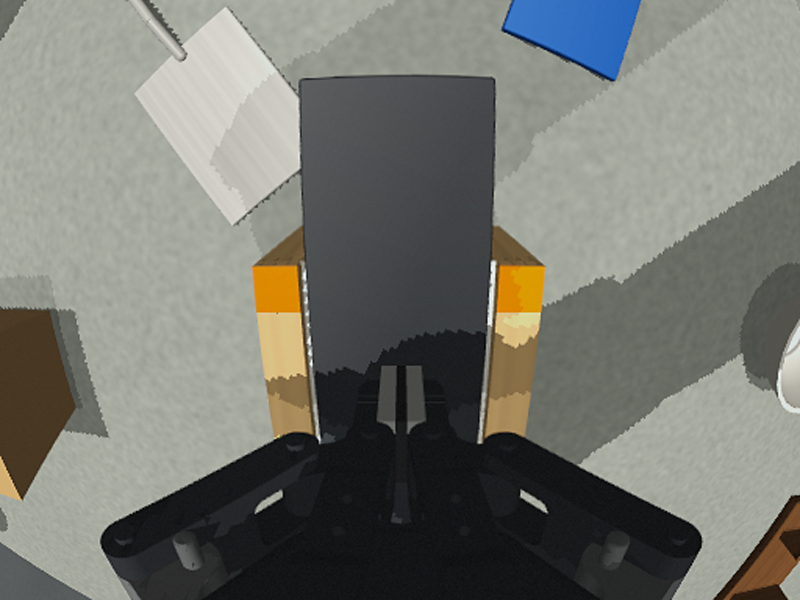

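The slate is centred between the lips and lies flat. Its front edge is at row 77 with corners at columns 300 and 495; the stand's front edge is at row 265.

```bash
python3 - <<'E'
from h import *
o=get_obs();s=snapshot("wrist")
R=o["orientation"];g=lambda x,y:R.T@(wrist_w(o,s,((x+.5)/1.5625-.5,(y+.5)/1.5625-.5),.076)-o["position"])*1e3
for p in [(300,79),(495,79),(397,75),(307,300),(491,300),(275,265),(520,265)]: print(p,g(*p))
E
```

```text
(300, 79) [102.5799 -29.6513  -0.1558]
(495, 79) [102.4256  29.0554  -0.3225]
(397, 75) [102.7805  -0.3847  -0.2397]
(307, 300) [ 32.2183 -29.8987   0.0376]
(491, 300) [32.2914 30.1582 -0.1336]
(275, 265) [ 44.1306 -39.841    0.0332]
(520, 265) [44.1771 39.0497 -0.1915]
```

Call:
send_rows --targets '[0,0,-0.5,0,0,0,-1,0,0,0,-3,0,0,0,-10,0,0,0,-20,0,0,0,-20,0,0,0,0,0]' --gripper 85

```text
time_s: 11.98
position: [0.5147, -0.2228, 0.1332]
orientation: [[-0.91, -0.415, 0.005], [-0.415, 0.91, -0.003], [-0.003, -0.004, -1.0]]
force: [0.5, -0.9, 0.1]
finger_gap: 0.0833
grasp_force: 0.0
```

Overhang is about 58–60 mm, roughly a third. Moving over the overhanging end and descending with the fingers open.

Call:
send_rows --targets '[10,0,0,0,20,0,0,0,20,0,0,0,15,0,0,0,6,0,0,0,0,0,0,0,0,0,0,0,0,0,0,0]'

```text
time_s: 12.65
position: [0.4488, -0.2511, 0.1292]
orientation: [[-0.91, -0.415, 0.001], [-0.415, 0.91, 0.0], [-0.001, -0.0, -1.0]]
force: [0.2, -0.3, 0.4]
finger_gap: 0.085
grasp_force: 0.0
```

```bash
python3 - <<'E'
from h import *
o=get_obs();s=snapshot("wrist");print(o["position"],o["orientation"][:,1],o["finger_gap"],o["force"])
im=s["pixels"];cv2.imwrite("pics/w4.png",cv2.resize(im[:,:,::-1],(800,600),interpolation=2))
s=snapshot("scene");cv2.imwrite("pics/sc4.png",cv2.resize(s["pixels"][110:230,150:310,::-1],(800,600),interpolation=2))
E
```

```text
[ 0.4488 -0.2511  0.1292] [-0.4149  0.9099 -0.0001] 0.0849991551378027 [ 0.2392 -0.3261  0.3716]
```

View pics/w4.png

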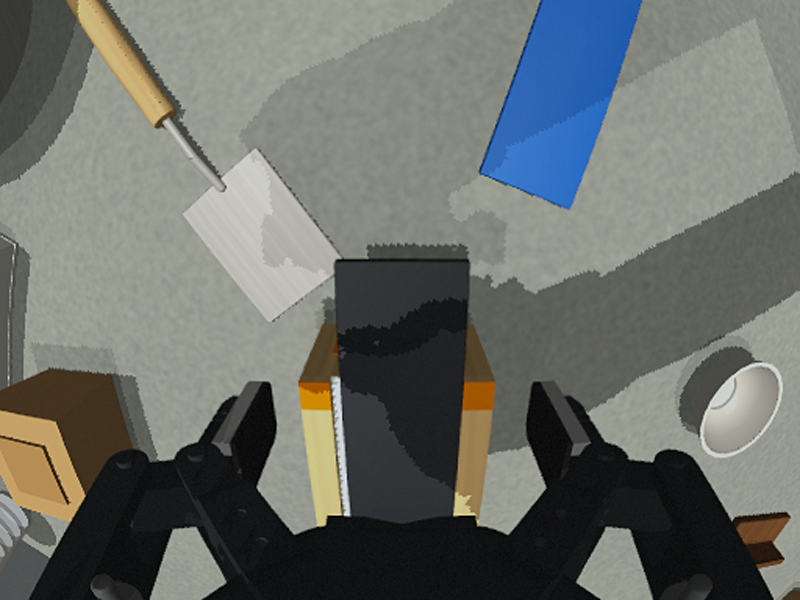

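The slate's front corners are at (335,261) and (469,260), and the stand edge is at row 382 (columns 300 and 494). The slate has shifted slightly to the right lip and still lies flat.

```bash
python3 - <<'E'
from h import *
o=get_obs();s=snapshot("wrist")
R=o["orientation"];g=lambda x,y:R.T@(wrist_w(o,s,((x+.5)/1.5625-.5,(y+.5)/1.5625-.5),.076)-o["position"])*1e3
for p in [(335,261),(469,260),(342,382),(465,382),(300,382),(494,382)]: print(p,g(*p))
E
```

```text
(335, 261) [ 32.0776 -27.8767  53.1966]
(469, 260) [32.5483 30.3777 53.1864]
(342, 382) [-27.3605 -27.4458  53.2248]
(465, 382) [-27.3861  31.5422  53.2147]
(300, 382) [-27.861  -48.1337  53.2286]
(494, 382) [-27.7155  45.8026  53.2124]
```

Call:
send_rows --targets '[0,1,10,0,0,0,15,0,0,0,15,0,0,0,15,0,0,0,12,0,0,0,8,0,0,0,5,0,0,0,2.5,0,0,0,0,0,0,0,0,0]'

```text
time_s: 13.63
position: [0.4483, -0.2505, 0.0472]
orientation: [[-0.91, -0.415, 0.001], [-0.415, 0.91, -0.0], [-0.001, -0.001, -1.0]]
force: [-0.5, 0.1, 0.6]
finger_gap: 0.0847
grasp_force: 0.0
```

Call:
send_rows --targets '[0,0,0,0,0,0,0,0,0,0,0,0,0,0,0,0,0,0,0,0,0,0,0,0]' --gripper 66 --newtons 20

```text
time_s: 14.13
position: [0.4479, -0.2503, 0.0468]
orientation: [[-0.91, -0.415, 0.0], [-0.415, 0.91, 0.0], [-0.0, -0.0, -1.0]]
force: [-0.4, 0.5, -0.2]
finger_gap: 0.0658
grasp_force: 0.0
```

```bash
python3 - <<'E'
from h import *
o=get_obs();print(o["position"],o["finger_gap"],o["force"],o["grasp_force"])
s=snapshot("scene");a=s["pixels"][110:230,150:310,::-1]
cv2.imwrite("pics/sc5.png",cv2.resize(a,(800,600),interpolation=2))
E
```

```text
[ 0.4479 -0.2503  0.0468] 0.06583232396626015 [-0.3817  0.4861 -0.1521] 0.0
```

View pics/sc5.png

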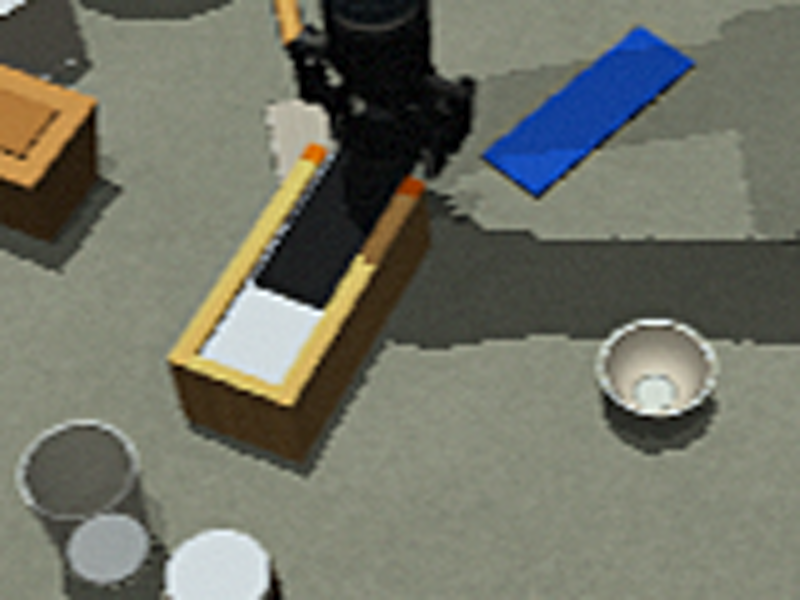

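The slate is flat, its rear end is still in the recess at about (290,300), and the fingers straddle the overhang. Closing at 20 N first, then firmer.

Call:
send_rows --targets '[0,0,0,0,0,0,0,0,0,0,0,0,0,0,0,0]' --gripper 62

```text
time_s: 14.52
position: [0.4478, -0.2502, 0.0467]
orientation: [[-0.91, -0.415, -0.0], [-0.415, 0.91, 0.0], [-0.0, 0.0, -1.0]]
force: [-0.3, -0.3, 1.3]
finger_gap: 0.0623
grasp_force: 0.0
```

Call:
send_rows --targets '[0,0,0,0,0,0,0,0,0,0,0,0,0,0,0,0,0,0,0,0,0,0,0,0]' --gripper 50

```text
time_s: 15.02
position: [0.4482, -0.2507, 0.047]
orientation: [[-0.91, -0.414, 0.001], [-0.414, 0.91, -0.001], [-0.0, -0.001, -1.0]]
force: [0.8, -2.8, 1.7]
finger_gap: 0.0594
grasp_force: 22.7
```

Call:
send_rows --targets '[0,0,0,0,0,0,0,0,0,0,0,0,0,0,0,0]' --newtons 70

```text
time_s: 15.35
position: [0.4482, -0.2507, 0.0471]
orientation: [[-0.91, -0.415, 0.001], [-0.415, 0.91, -0.001], [-0.0, -0.001, -1.0]]
force: [0.5, -2.2, 3.2]
finger_gap: 0.0582
grasp_force: 73.8
```

Call:
send_rows --targets '[0,0,-0.4,0,0,0,-0.6,0,0,0,-1,0,0,0,-2,0,0,0,-3,0,0,0,-5,0,0,0,-5,0,0,0,-5,0,0,0,0,0]'

```text
time_s: 16.1
position: [0.4476, -0.2497, 0.0693]
orientation: [[-0.91, -0.415, -0.0], [-0.415, 0.91, 0.001], [-0.0, 0.001, -1.0]]
force: [0.0, 0.3, -2.2]
finger_gap: 0.0579
grasp_force: 75.6
```

Call:
send_rows --targets '[0,0,-5,0,0,0,-10,0,0,0,-15,0,0,0,-15,0,0,0,-15,0,0,0,-10,0,0,0,-5,0,0,0,0,0,0,0,0,0,0,0,0,0]'

```text
time_s: 16.93
position: [0.4472, -0.2498, 0.1429]
orientation: [[-0.91, -0.415, -0.001], [-0.415, 0.91, 0.001], [0.001, 0.001, -1.0]]
force: [0.2, -0.6, -2.5]
finger_gap: 0.0588
grasp_force: 75.6
```

```bash
python3 - <<'E'
from h import *
o=get_obs();print(o["position"],o["wrist_torque"],o["force"])
s=snapshot("wrist");a=cv2.resize(s["pixels"][:,:,::-1],(400,300),interpolation=3)
s=snapshot("scene");b=cv2.resize(s["pixels"][70:220,150:350,::-1],(400,300),interpolation=2)
cv2.imwrite("pics/w6.png",np.hstack([a,b]))
E
```

```text
[ 0.4472 -0.2498  0.1429] [-0.0321  0.0671 -0.0114] [ 0.158  -0.5893 -2.5475]
```

View pics/w6.png

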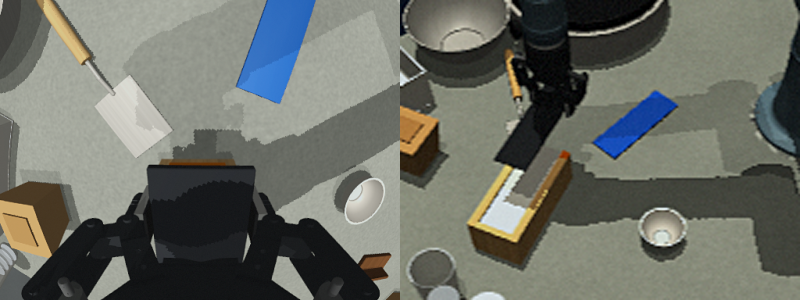

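The slate is held level and clear of the stand. I'll raise it, swing beside the trivet, and take a close look there.

Call:
send_rows --targets '[0,0,-5,0,0,0,-12,0,0,0,-15,0,0,0,-15,0,-4,5,-10,0,-8,10,-3,0,-13,15,0,0,-16,20,0,0,-18,22,0,0,-20,24,0,0]'

```text
time_s: 17.87
position: [0.4796, -0.1282, 0.2031]
orientation: [[-0.91, -0.414, -0.001], [-0.414, 0.91, 0.001], [0.001, 0.001, -1.0]]
force: [1.0, -0.1, -1.4]
finger_gap: 0.0586
grasp_force: 75.6
```

Call:
send_rows --targets '[-22,27,0,0,-24,30,0,0,-24,30,0,0,-22,27,0,0,-18,22,0,0,-14,17,0,0,-10,12,0,0,-6,7,0,0,-3,4,0,0,0,0,0,0]'

```text
time_s: 18.7
position: [0.5366, 0.0903, 0.2033]
orientation: [[-0.909, -0.416, -0.001], [-0.416, 0.909, 0.0], [0.001, 0.001, -1.0]]
force: [0.2, 0.6, -2.4]
finger_gap: 0.0582
grasp_force: 75.6
```

Call:
send_rows --targets '[0,0,0,1.2,0,0,0,2.5,0,0,0,2.5,0,0,0,2.5,0,0,0,1.6,0,0,0,0.8,0,0,0,0,0,0,0,0,0,0,0,0]'

```text
time_s: 19.45
position: [0.537, 0.0889, 0.2038]
orientation: [[-0.973, -0.231, -0.0], [-0.231, 0.973, 0.0], [0.0, 0.0, -1.0]]
force: [-0.7, 0.6, -1.2]
finger_gap: 0.0583
grasp_force: 75.6
```

```bash
python3 - <<'E'
from h import *
o=get_obs();print(o["position"],o["orientation"],o["grasp_force"],o["time_s"])
s=snapshot("wrist");cv2.imwrite("pics/w7.png",cv2.resize(s["pixels"][:,:,::-1],(800,600),interpolation=2))
E
```

```text
[0.537  0.0889 0.2038] [[-0.9729 -0.2312 -0.0001]
 [-0.2312  0.9729  0.0001]
 [ 0.      0.0001 -1.    ]] 75.6097161769867 19.45
```

View pics/w7.png

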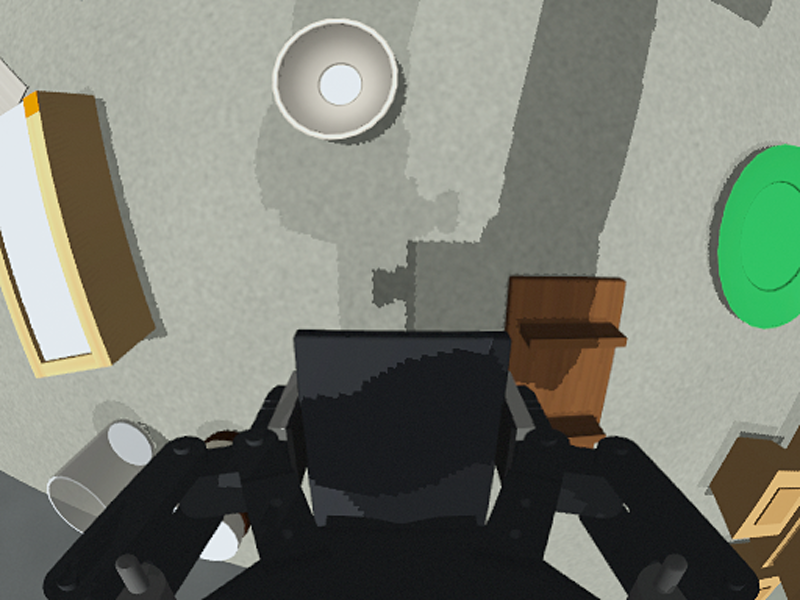

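The trivet's front base corners are at (511,277) and (625,281). Its front rail spans about columns 518–627 and rows 321–345. That was my tenth picture, so the rest is numeric.

```bash
cat >> h.py <<'E'
def proj(o,s,X):
    K=s["camera_matrix"];T=np.eye(4);T[:3,:3]=o["orientation"];T[:3,3]=o["position"];T=np.linalg.inv(T@s["T_tool_cam"])
    p=(T@np.r_[X,1])[:3];th=np.arctan2(np.hypot(*p[:2]),p[2]);u=p[:2]/np.hypot(*p[:2])*th
    return ((u*[K[0,0],K[1,1]]+K[:2,2])+.5)*1.5625-.5
E
python3 - <<'E'
from h import *
o=get_obs();s=snapshot("wrist")
g=lambda x,y,z:wrist_w(o,s,((x+.5)/1.5625-.5,(y+.5)/1.5625-.5),z)
a,b=g(511,277,.012),g(625,281,.012);d=b-a
print(a,b,np.linalg.norm(d),"yaw",np.degrees(np.arctan2(d[1],d[0]))-90)
# from wrist: centre = front mid + 85 along x
for yaw in (13.1,13.6):
    y=np.radians(yaw);ex=np.array([np.cos(y),np.sin(y),0]);c=(a+b)/2+.085*ex;print(yaw,c)
def show(c,yaw):
    y=np.radians(yaw);ex=np.array([np.cos(y),np.sin(y)]);ey=np.array([-ex[1],ex[0]])
    P=lambda x,yy,z:proj(o,s,np.r_[np.array(c)+x/1e3*ex+yy/1e3*ey,z/1e3]).round(0)
    print(c,"base",P(-85,-50,12),P(-85,50,12),"rail bot",P(-49,-40,12),P(-49,40,12),"top f",P(-49,-40,45),P(-49,40,45),"top b",P(-41,-40,45),P(-41,40,45))
show((.6018,.241),13.3);show((.5966,.2377),13.3);show(((a+b)/2)[:2]+.085*np.array([np.cos(.232),np.sin(.232)]),13.3)
# scene/top camera: project top view too
im=s["pixels"].astype(int)
for row in (270,285,300,315,330): print(row,"cols",[ (c,im[int(row/1.5625),c].tolist()) for c in (326,328,330,396,398,400,402)][:0])
S=snapshot("top")
for c in ((.6018,.241),(.5966,.2377),(.600,.240)):
    y=np.radians(13.3);ex=np.array([np.cos(y),np.sin(y)]);ey=np.array([-ex[1],ex[0]])
    for x,yy,z in((-45,-40,45),(-45,40,45),(45,-40,45),(45,40,45),(-85,-50,12),(85,50,12)):
        X=np.r_[np.array(c)+x/1e3*ex+yy/1e3*ey,z/1e3];p=S["pose"][:3,:3].T@(X-S["pose"][:3,3]);p=S["camera_matrix"]@p;print(((p[:2]/p[2]-[142,122]+.5)*[5,6]-.5).round(0),end=" ")
    print()
E
```

```text
[0.5313 0.1746 0.012 ] [0.5108 0.2706 0.012 ] 0.09815206512027738 yaw 12.01977615045422
13.1 [0.6038 0.2419 0.012 ]
13.6 [0.6037 0.2426 0.012 ]
(0.6018, 0.241) base [509. 276.] [626. 277.] rail bot [518. 320.] [609. 319.] top f [528. 336.] [626. 334.] top b [527. 346.] [624. 344.]
(0.5966, 0.2377) base [507. 268.] [625. 270.] rail bot [516. 313.] [608. 312.] top f [527. 329.] [625. 327.] top b [525. 339.] [623. 337.]
[0.6038 0.2422] base [510. 278.] [626. 280.] rail bot [518. 322.] [609. 321.] top f [529. 339.] [626. 337.] top b [528. 349.] [624. 346.]
270 cols []
285 cols []
300 cols []
315 cols []
330 cols []
[218. 274.] [ 84. 306.] [193. 101.] [ 60. 133.] [256. 362.] [47. 82.] 
[224. 284.] [ 89. 317.] [198. 111.] [ 65. 143.] [261. 372.] [52. 92.] 
[220. 277.] [ 85. 310.] [194. 104.] [ 61. 136.] [257. 365.] [49. 85.]
```

```bash
python3 - <<'E'
from h import *
o=get_obs();s=snapshot("wrist");R=o["orientation"]
for zz in (.029,.026):
  for p in [(296,331),(510,331),(300,400),(508,400),(315,515),(487,515)]:
    X=wrist_w(o,s,((p[0]+.5)/1.5625-.5,(p[1]+.5)/1.5625-.5),o["position"][2]+zz);print(zz,p,(R.T@(X-o["position"])*1e3).round(1))
y=np.radians(13.1);ex=np.array([np.cos(y),np.sin(y)]);c=np.array([.6026,.2415])
for off in (63,65): 
  t=c-off/1e3*ex; print(off,t,(R[:2,:2].T@(t-o["position"][:2])*1e3).round(1))
S=snapshot("scene");T=snapshot("top")
for n,q in(("scene",S),("top",T)):
  cv2.imwrite(f"pics/x_{n}.png",q["pixels"][:,:,::-1])
  for L in ((-32,"front"),(158,"rear")):
    for dy in(-30,30):
      X=o["position"]+R@np.array([-L[0]-0,dy,-26])/1e3
      p=q["pose"][:3,:3].T@(X-q["pose"][:3,3]);p=q["camera_matrix"]@p;print(n,L,dy,(p[:2]/p[2]).round(1))
E
```

```text
0.029 (296, 331) [ 33.5 -27.1 -29. ]
0.029 (510, 331) [ 33.5  30.1 -29. ]
0.029 (300, 400) [ 12. -28. -29.]
0.029 (508, 400) [ 12.   31.6 -29. ]
0.029 (315, 515) [-34.5 -28.1 -29. ]
0.029 (487, 515) [-34.5  30.  -29. ]
0.026 (296, 331) [ 32.2 -27.9 -26. ]
0.026 (510, 331) [ 32.2  30.9 -26. ]
0.026 (300, 400) [ 10.2 -28.7 -26. ]
0.026 (508, 400) [ 10.1  32.4 -26. ]
0.026 (315, 515) [-37.5 -28.8 -26. ]
0.026 (487, 515) [-37.5  30.7 -26. ]
63 [0.5412 0.2272] [-36.1 133.3]
65 [0.5393 0.2268] [-34.1 133.3]
scene (-32, 'front') -30 [270.5 172.3]
scene (-32, 'front') 30 [287.2 181.7]
scene (158, 'rear') -30 [232.8 217.4]
scene (158, 'rear') 30 [250.2 228.3]
top (-32, 'front') -30 [227.9 172.4]
top (-32, 'front') 30 [203.6 177.3]
top (158, 'rear') -30 [213.3 100.4]
top (158, 'rear') 30 [189.9 105.1]
```

```bash
python3 - <<'E'
from h import *
o=get_obs();R=o["orientation"]
for n in("scene","top"):
  q=cv2.imread(f"pics/x_{n}.png");g=q.astype(int).sum(2);S=snapshot(n)
  for dy in(-15,0,15):
   for dz in (-29,):
    r=[]
    for L in np.arange(-176,-139,3):
      X=o["position"]+R@np.array([L,dy,dz])/1e3
      p=S["pose"][:3,:3].T@(X-S["pose"][:3,3]);p=S["camera_matrix"]@p;u,v=p[:2]/p[2];r.append(int(g[int(round(v)),int(round(u))]))
    print(n,dy,r)
E
```

```text
scene -15 [415, 414, 416, 419, 427, 394, 233, 123, 134, 126, 138, 133, 138]
scene 0 [415, 416, 409, 409, 422, 373, 70, 104, 139, 132, 137, 134, 134]
scene 15 [427, 436, 415, 402, 402, 458, 67, 151, 137, 137, 145, 140, 130]
top -15 [287, 291, 294, 295, 302, 309, 310, 326, 329, 337, 342, 341, 355]
top 0 [288, 291, 294, 300, 308, 310, 316, 318, 320, 331, 333, 331, 325]
top 15 [285, 282, 276, 274, 263, 266, 212, 207, 200, 199, 196, 290, 289]
```

The rear edge sits where a level slate should be, so there is no sag. Moving over the trivet and lowering.

Call:
send_rows --targets '[-2,8,0,0,-4,15,0,0,-6,22,0,0,-6.5,25,0,0,-6,23,0,0,-5,18,0,0,-3,12,0,0,-1.5,7,0,0,-0.5,3,0,0,0,0,0,0]'

```text
time_s: 20.68
position: [0.5397, 0.2269, 0.2037]
orientation: [[-0.973, -0.232, -0.0], [-0.232, 0.973, -0.0], [0.0, -0.0, -1.0]]
force: [0.4, -0.0, -2.2]
finger_gap: 0.0583
grasp_force: 75.6
```

Call:
send_rows --targets '[0,0,6,0,0,0,12,0,0,0,20,0,0,0,25,0,0,0,25,0,0,0,22,0,0,0,15,0,0,0,8,0,0,0,4,0,0,0,0,0]'

```text
time_s: 21.52
position: [0.5394, 0.2259, 0.0661]
orientation: [[-0.973, -0.231, -0.001], [-0.231, 0.973, -0.0], [0.001, -0.0, -1.0]]
force: [-0.3, 0.2, -1.7]
finger_gap: 0.0585
grasp_force: 75.6
```

Call:
send_rows --targets '[0,0,6,0,0,0,8,0,0,0,6,0,0,0,4,0,0,0,3,0,0,0,2,0,0,0,1,0,0,0,1,0,0,0,0,0,0,0,0,0]'

```text
time_s: 22.35
position: [0.54, 0.2268, 0.0359]
orientation: [[-0.973, -0.232, 0.0], [-0.232, 0.973, 0.0], [-0.0, 0.0, -1.0]]
force: [0.2, 0.1, -2.3]
finger_gap: 0.0584
grasp_force: 75.6
```

Call:
send_rows --targets '[0,0,1,0,0,0,1,0,0,0,1,0,0,0,1,0,0,0,0.8,0,0,0,0.6,0,0,0,0.5,0,0,0,0.4,0,0,0,0,0,0,0,0,0]'

```text
time_s: 23.18
position: [0.5398, 0.2267, 0.0295]
orientation: [[-0.973, -0.232, 0.0], [-0.232, 0.973, 0.0], [-0.0, 0.0, -1.0]]
force: [0.3, -0.2, -1.7]
finger_gap: 0.0583
grasp_force: 75.6
```

Call:
send_rows --targets '[0,0,0.5,0,0,0,0.5,0,0,0,0.5,0,0,0,0.5,0,0,0,0.4,0,0,0,0.4,0,0,0,0.3,0,0,0,0.3,0,0,0,0,0,0,0,0,0]'

```text
time_s: 24.02
position: [0.5398, 0.2267, 0.0261]
orientation: [[-0.973, -0.232, 0.0], [-0.232, 0.973, 0.0], [-0.0, 0.0, -1.0]]
force: [0.1, -0.5, -1.0]
finger_gap: 0.0584
grasp_force: 75.6
```

Call:
send_rows --targets '[0,0,0.3,0,0,0,0.3,0,0,0,0.3,0,0,0,0.3,0,0,0,0,0,0,0,0,0]'

```text
time_s: 24.52
position: [0.5398, 0.2267, 0.0248]
orientation: [[-0.973, -0.232, -0.0], [-0.232, 0.973, 0.0], [0.0, 0.0, -1.0]]
force: [0.2, 0.6, -3.1]
finger_gap: 0.0581
grasp_force: 75.6
```

Call:
send_rows --targets '[0,0,0.25,0,0,0,0.25,0,0,0,0.25,0,0,0,0.25,0,0,0,0,0,0,0,0,0]'

```text
time_s: 25.02
position: [0.5398, 0.2267, 0.0238]
orientation: [[-0.973, -0.232, -0.0], [-0.232, 0.973, 0.0], [0.0, 0.0, -1.0]]
force: [0.4, 0.5, -1.4]
finger_gap: 0.0583
grasp_force: 75.6
```

```bash
python3 -c "
from h import *
o=get_obs();print(o['position'],o['force'],o['wrist_torque'])"
```

```text
[0.5398 0.2267 0.0238] [ 0.3763  0.5172 -1.4138] [-0.0427  0.1014  0.0557]
```

Call:
send_rows --targets '[0,0,0.2,0,0,0,0.2,0,0,0,0.2,0,0,0,0,0]'

```text
time_s: 25.35
position: [0.5398, 0.2267, 0.0233]
orientation: [[-0.973, -0.232, 0.0], [-0.232, 0.973, 0.0], [-0.0, 0.0, -1.0]]
force: [0.4, -0.3, -2.4]
finger_gap: 0.0583
grasp_force: 75.6
```

Call:
send_rows --targets '[0,0,0.15,0,0,0,0.15,0,0,0,0,0,0,0,0,0]'

```text
time_s: 25.68
position: [0.5398, 0.2267, 0.023]
orientation: [[-0.973, -0.232, 0.0], [-0.232, 0.973, 0.0], [-0.0, 0.0, -1.0]]
force: [-0.4, -0.3, -1.9]
finger_gap: 0.0587
grasp_force: 75.6
```

Call:
send_rows --targets '[0,0,0.15,0,0,0,0.15,0,0,0,0,0,0,0,0,0]'

```text
time_s: 26.02
position: [0.5398, 0.2267, 0.0227]
orientation: [[-0.973, -0.232, 0.0], [-0.232, 0.973, 0.0], [-0.0, 0.0, -1.0]]
force: [-0.2, -0.4, -1.9]
finger_gap: 0.0583
grasp_force: 75.6
```

Call:
send_rows --targets '[0,0,0.15,0,0,0,0.15,0,0,0,0,0,0,0,0,0]'

```text
time_s: 26.35
position: [0.5399, 0.2267, 0.0224]
orientation: [[-0.973, -0.232, 0.0], [-0.232, 0.973, 0.0], [-0.0, 0.0, -1.0]]
force: [-0.3, 0.3, 0.3]
finger_gap: 0.0588
grasp_force: 75.7
```

Contact is just beginning, since the force has gone from −2 N to about 0. A little more.

Call:
send_rows --targets '[0,0,0.12,0,0,0,0,0,0,0,0,0]'

```text
time_s: 26.6
position: [0.5399, 0.2267, 0.0224]
orientation: [[-0.973, -0.232, 0.0], [-0.232, 0.973, 0.0], [-0.0, 0.0, -1.0]]
force: [-1.6, -0.8, 0.4]
finger_gap: 0.0581
grasp_force: 75.8
```

```bash
python3 -c "
from h import *
o=get_obs();print(o['position'],o['force'],o['wrist_torque'])"
```

```text
[0.5399 0.2267 0.0224] [-1.624  -0.8439  0.4455] [-0.0864  0.1457  0.0197]
```

Call:
send_rows --targets '[0,0,0.12,0,0,0,0.1,0,0,0,0,0,0,0,0,0]'

```text
time_s: 26.93
position: [0.54, 0.2267, 0.0224]
orientation: [[-0.973, -0.232, 0.001], [-0.232, 0.973, 0.0], [-0.001, 0.0, -1.0]]
force: [-1.1, -0.5, 3.8]
finger_gap: 0.0584
grasp_force: 76.1
```

```bash
python3 -c "
from h import *
o=get_obs();print(o['position'],o['force'],o['wrist_torque'])"
```

```text
[0.54   0.2267 0.0224] [-1.0588 -0.4666  3.7607] [-0.0987  0.2909  0.009 ]
```

Now I'll ease the grip so the slate settles on both rails, then open.

Call:
send_rows --targets '[0,0,-0.1,0,0,0,0,0,0,0,0,0,0,0,0,0]' --newtons 20

```text
time_s: 27.27
position: [0.54, 0.2267, 0.0223]
orientation: [[-0.973, -0.232, 0.0], [-0.232, 0.973, 0.0], [-0.0, 0.0, -1.0]]
force: [-1.4, -0.5, 4.6]
finger_gap: 0.0584
grasp_force: 76.1
```

Call:
send_rows --targets '[0,0,0,0,0,0,0,0,0,0,0,0,0,0,0,0,0,0,0,0]' --gripper 63

```text
time_s: 27.68
position: [0.5397, 0.2267, 0.0219]
orientation: [[-0.973, -0.232, -0.0], [-0.232, 0.973, 0.0], [0.0, 0.0, -1.0]]
force: [-0.5, -0.1, 0.2]
finger_gap: 0.063
grasp_force: 0.0
```

Call:
send_rows --targets '[0,0,0,0,0,0,0,0,0,0,0,0,0,0,0,0,0,0,0,0,0,0,0,0]' --gripper 80

```text
time_s: 28.18
position: [0.5398, 0.2267, 0.0221]
orientation: [[-0.973, -0.232, 0.0], [-0.232, 0.973, 0.0], [-0.0, 0.0, -1.0]]
force: [0.2, -0.7, -0.4]
finger_gap: 0.0803
grasp_force: 0.0
```

Call:
send_rows --targets '[0,0,-1,0,0,0,-3,0,0,0,-6,0,0,0,-10,0,0,0,-15,0,0,0,-20,0,0,0,-25,0,0,0,-30,0,0,0,-30,0,0,0,0,0]'

```text
time_s: 29.02
position: [0.5437, 0.2279, 0.1701]
orientation: [[-0.973, -0.232, 0.012], [-0.232, 0.973, 0.004], [-0.012, 0.001, -1.0]]
force: [-0.1, -0.1, 1.3]
finger_gap: 0.0799
grasp_force: 0.0
```

Call:
send_rows --targets '[10,0,0,0,20,0,0,0,20,0,0,0,20,0,0,0,10,0,0,0,0,0,0,0,0,0,0,0]'

```text
time_s: 29.6
position: [0.4622, 0.2083, 0.1629]
orientation: [[-0.973, -0.232, 0.002], [-0.232, 0.973, 0.0], [-0.002, 0.0, -1.0]]
force: [0.2, -0.8, -0.0]
finger_gap: 0.0798
grasp_force: 0.0
```

```bash
cat > chk.py <<'E'
from h import *
o=get_obs();print(o['position'],o['force'],o['time_s'])
c0=np.array([.6026,.2415]);yaw0=13.1
for n in("scene","top"):
    S=snapshot(n);cv2.imwrite(f"pics/f_{n}.png",S["pixels"][:,:,::-1])
    K,P=S["camera_matrix"],S["pose"]
    # rectify plane z=.051 round the trivet, 1 px = 0.5 mm (trivet frame: col=x, row=y)
    y=np.radians(yaw0);ex=np.array([np.cos(y),np.sin(y)]);ey=np.array([-ex[1],ex[0]])
    gx,gy=np.meshgrid(np.arange(-150,150,.5),np.arange(-80,80,.5))
    X=np.stack([c0[0]+(gx*ex[0]+gy*ey[0])/1e3,c0[1]+(gx*ex[1]+gy*ey[1])/1e3,np.full_like(gx,.051)],-1)
    p=(X-P[:3,3])@P[:3,:3]@K.T;uv=(p[...,:2]/p[...,2:]).astype(np.float32)
    r=cv2.remap(S["pixels"],uv[...,0],uv[...,1],1).astype(int)
    # slate: grey dark
    m=((r.max(2)<95)&(r.max(2)-r.min(2)<14)).astype(np.uint8);m=cv2.morphologyEx(m,cv2.MORPH_OPEN,np.ones((15,15)))
    k,l,st,_=cv2.connectedComponentsWithStats(m)
    for i in range(1,k):
        if st[i,4]>8000:
            q=cv2.minAreaRect(np.argwhere(l==i)[:,::-1].astype(np.float32));print(n,"centre mm",(q[0][0]/2-150,q[0][1]/2-80),"size",np.array(q[1])/2,"ang",q[2],st[i])
E
python3 chk.py
```

```text
[0.4622 0.2083 0.1629] [ 0.1583 -0.8179 -0.0165] 29.6
scene centre mm (-27.75, 23.25) size [112.5 244.5] ang 90.0 [    0    94   490   226 69139]
top centre mm (-23.25, 14.25) size [130.5 253.5] ang 90.0 [    0    58   508   262 97840]
```

The arm hides the scene, so I'll move it aside and check numerically again.

Call:
send_rows --targets '[0,-10,-10,0,0,-20,-15,0,0,-30,-15,0,0,-35,-10,0,0,-35,0,0,0,-35,0,0,0,-35,0,0,0,-20,0,0,0,0,0,0,0,0,0,0]'

```text
time_s: 30.53
position: [0.5138, -0.0075, 0.2126]
orientation: [[-0.973, -0.229, 0.001], [-0.229, 0.973, 0.0], [-0.001, 0.0, -1.0]]
force: [-0.3, -0.0, 0.5]
finger_gap: 0.0798
grasp_force: 0.0
```

```bash
sed -i 's/r.max(2)<95)&(r.max(2)-r.min(2)<14)/r.max(2)<95)\&(abs(r[...,0]-r[...,2])<14)/' chk.py; cat >> chk.py <<'E'
    def line(a,b,N=31): return [tuple(r[int(round(v)),int(round(u))]) for u,v in zip(np.linspace(a[0],b[0],N),np.linspace(a[1],b[1],N))]
    f=lambda q:" ".join(f"{int(t[0])},{int(t[2])}" for t in q)
    for yy in(-20,0,20): print(n,"x -105..-85 step2, y",yy,f([r[int((yy+80)*2),int((x+150)*2)] for x in range(-107,-84,2)]),"|| x 85..107",f([r[int((yy+80)*2),int((x+150)*2)] for x in range(85,108,2)]))
    for xx in(-70,70): print(n,"y -40..-20, x",xx,f([r[int((v+80)*2),int((xx+150)*2)] for v in range(-40,-19,2)]),"|| y 20..40",f([r[int((v+80)*2),int((xx+150)*2)] for v in range(20,41,2)]))
E
python3 chk.py
```

```text
[ 0.5138 -0.0075  0.2126] [-0.3    -0.0159  0.5332] 30.5333
scene centre mm (-82.75, -53.5) size [ 53.  134.5] ang 90.0 [    0     0   270   107 17107]
scene centre mm (-1.75, -1.0) size [ 64.  192.5] ang 90.0 [  104    94   386   129 45915]
scene x -105..-85 step2, y -20 137,123 138,124 135,122 128,115 103,93 64,62 41,43 35,39 34,38 36,38 37,39 37,40 || x 85..107 51,53 52,56 53,56 39,42 32,18 32,4 29,5 25,17 70,62 133,120 135,122 136,125
scene x -105..-85 step2, y 0 132,120 133,121 136,122 139,124 118,107 82,76 48,49 34,38 35,39 35,39 36,41 39,42 || x 85..107 50,52 51,55 51,56 35,36 14,5 21,2 23,4 24,15 41,36 61,56 69,63 64,59
scene x -105..-85 step2, y 20 140,128 142,130 143,130 140,126 119,107 87,80 49,50 30,34 35,37 38,40 38,40 39,41 || x 85..107 52,54 55,57 50,53 37,40 22,16 21,5 22,6 28,17 48,40 64,57 69,62 69,61
scene y -40..-20, x -70 139,126 142,127 144,127 134,123 109,105 62,63 38,42 36,39 37,39 39,41 40,42 || y 20..40 42,43 40,41 36,37 40,42 55,53 93,86 100,92 102,93 112,105 119,109 126,117
scene y -40..-20, x 70 90,28 96,18 90,19 77,22 64,39 51,48 44,48 47,50 47,50 46,50 
[... 395 characters left out ...]
,88 85,79 57,53 41,39 38,38 34,36 35,38 43,45 42,45 41,44 41,44 41,44 || x 85..107 35,38 35,38 39,42 59,59 89,86 113,106 125,117 121,114 121,113 121,113 121,112 120,112
top x -105..-85 step2, y 20 105,100 77,73 60,57 54,51 43,43 39,41 43,46 42,44 41,43 41,44 40,44 40,44 || x 85..107 35,37 33,35 38,40 49,50 79,76 104,98 124,115 123,115 121,113 120,112 118,110 116,108
top y -40..-20, x -70 76,32 73,32 70,32 67,30 61,31 52,35 38,42 40,45 43,46 42,45 42,44 || y 20..40 40,42 41,43 40,44 40,43 43,42 58,36 72,32 85,32 83,30 81,28 82,28
top y -40..-20, x 70 94,75 95,78 93,78 83,69 67,57 46,44 40,42 39,42 40,42 39,41 39,41 || y 20..40 36,38 35,38 34,38 41,44 57,56 80,71 87,70 89,67 87,69 97,76 103,81
```

The slate is 2 mm off centre, aligned and at rail height in both views, and the robot is clear of everything. Handing in.

```bash
python3 -c "
from workcell import *
print(finish_job())"
```

```text
the job is handed in; nothing more can be done
None
```

I slid the slate out to about a 60 mm overhang, pinched and lifted it, and laid it across both trivet rails: it measured about 2 mm off centre and aligned. I let go without seeing any sign of a drop or disturbance, and handed the job in at about 31 s; no verdict came back.

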